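Clamp the LED board: fold the flap over and tuck it under the lip

TASK

Clamp the LED board in its white test fixture: with your fingertips push the standing metal flap over until it lies flat on the board, then, keeping it pressed down, slide it along towards the steel lip until its thin front edge is tucked fully home under the lip, and let go so that the lip alone holds it down. Only touch and push: grasp nothing, do not grip or pry the flap from its inner side, and leave the spool, jar, screwdriver and hook clip lying where they are.

Things in the scene. Friction and masses are not known exactly. Their poses are not given: they have to be found in the camera images.
- fixture: White plastic block, 170 (x) x 120 (y) x 30 mm high, fixed to the bench. Origin: centre of its underside. Its x axis points from the hinge end (nearer the robot) to the lip end, z up. The hinge pin crosses it along y, 36 mm above the bench; the fixed steel lip stands at the other end.
- flap (a joint): Flap hinge, rad: 0 = flat on the board, pi/2 = upright, up to 1.9. Starts at 1.35 to 1.75 and turns towards the lip as it closes. A light spring opens it (about 2 to 3 N at the press spot holds it shut) to 1 rad or more if let go untucked. Tucked and let go, it rises to about 0.03, where the tongue meets the lip.
- carriage (a joint): Slide of the hinge pin with the whole flap along the fixture's +x, m: 0 = back, 0.016 = fully home (end stop). Starts at 0 to 0.004. Friction of about 6 N holds it where it is left. With the flap flat, the tongue goes beneath the lip from 0.007 on; if farther forward, an open flap comes down on top of the lip.
- hinge_axis (a point): Middle of the hinge pin, 36 mm above the bench; slides with the carriage (fixture x = -66 mm when back). Axes as the fixture's.
- press_spot (a point): Middle of the bare strip (52 to 92 mm from the pin) of the flap's outer face between window and rib, 76 mm from the pin: a place to press, 38.5 mm above the bench when flat. The flap is a grey metal plate 120 mm long, 88 wide, 5 thick, 0.13 kg; window 34 x 36 mm, 18 to 52 mm from the pin. Flap axes: x from pin to front edge, y along the pin, z out of the outer face (up when flat).
- rib (a point): Middle of the top of the raised rib across the whole 88 mm width of the flap's outer face: an upright step 12 mm high on the side towards the hinge (its face 92 mm from the pin; this point 94 mm), with a ramp of about 50 degrees falling to the plate on the side towards the front edge. A fingertip on the hinge side of the step can push the flap along towards the lip. Axes as press_spot.
- flap_underside: The flap's inner face, which comes down on the board (53 to 116 mm from the pin). Do not grip or pry it. Its origin and axes: on the hinge pin, turning with the flap, x towards the front edge, z out of the outer face.
- tongue_edge (a point): Middle of the top of the flap's front edge, 120 mm from the pin: the last 14 mm of the flap is a thin tongue, 3 mm thick and 80 mm wide. Axes as press_spot.
- lip_edge (a point): Middle of the lower edge of the steel lip on the hinge side, 40.5 mm above the bench, at fixture x = +61 mm. The lip is 90 mm wide along y, 5 mm thick and overhangs towards the hinge; the riser under it begins at fixture x = +73 mm. Axes as the fixture's.
- solder_spool: Loose solder spool standing upright beside the fixture, 54 mm diameter, 44 mm high. Origin: centre of its underside. Leave it alone.
- flux_jar: Loose amber jar with black cap standing beside the fixture, 42 mm diameter, 55 mm high. Origin: centre of its underside. Leave it alone.
- screwdriver: Loose screwdriver lying beside the fixture, 160 mm long along its x. Leave it alone.
- hook_clip: Loose black and green test hook lying beside the fixture, 120 mm long along its x, 14 mm thick. Origin near its middle, on the bench. Leave it alone.
There are look-alikes about, which are no part of the job. Several things have the shape of the fixture; the one meant has the colours described above.

How it is judged:
On the way, in this order (a step that is already met when the one before it is completed fails the run):
1. the flap is folded down flat while its edge is still clear of the lip or only just under it (value of joint flap below 0.06 rad and value of joint carriage below 0.009 m).
2. the flap is slid home beneath the lip (value of joint flap below 0.06 rad and value of joint carriage above 0.0135 m), for 0.2 s.
At the end, for the whole second after the job is handed in: The flap lies flat (hinge below 0.06 rad), slid home (carriage beyond 13.5 mm of its 16), its front edge more than 6 mm in under the lip and not above the lip's underside (1.5 mm allowed), held by the lip alone; spool, jar, screwdriver and hook clip are within 30 mm of where they started (all of step 2 and x of tongue_edge in the frame of lip_edge above 0.006 m and z of tongue_edge in the frame of lip_edge below 0.0015 m and distance of each of solder_spool, flux_jar, screwdriver, hook_clip from where it was at the start of the episode below 0.03 m); the robot touches nothing.
It fails at once if the solder spool is lifted or pushed away (distance of solder_spool from where it was at the start of the episode above 0.03 m or height (world z) of solder_spool above 0.02 m).
It fails at once if the flux jar is lifted or pushed away (distance of flux_jar from where it was at the start of the episode above 0.03 m or height (world z) of flux_jar above 0.02 m).
It fails at once if the screwdriver is lifted or pushed away (distance of screwdriver from where it was at the start of the episode above 0.03 m or height (world z) of screwdriver above 0.02 m).
It fails at once if the hook clip is lifted or pushed away (distance of hook_clip from where it was at the start of the episode above 0.03 m or height (world z) of hook_clip above 0.02 m).
It fails at once if the flap is gripped or pried by its inner face (contact force between the fingers and flap_underside above 8 N).
It also fails if it takes over 38 s, if anything falls off the work surface, if the arm or the gripper's body presses on something with over 40 N, if the wrist force passes 120 N, or if a joint passes its speed limit or range.

ROBOT

A 6-joint arm with a two-finger parallel gripper is mounted at the origin on the work surface. World frame = base frame: x ahead of the robot, y to its left, z up, the work surface at z = 0. Lengths are in m, angles in rad, forces in N, time in s.
With the tool pointing down it reaches from about 0.275 to 0.825 m from the base axis. Payload 4.9 kg.
Tool frame: the origin (TCP) lies midway between the tips of the shut fingers; the grasp point (between the pads) lies 19 mm behind it (bot.grip_depth is the distance from the TCP to the grasp point, in m); y points along the fingers, x is the direction in which the jaws open and shut, and the axes are right-handed (so a half turn about y gives the same grasp; the last joint's range is limited). The gripper opens to 85 mm and grips with 20 to 120 N. Pads are 22 mm wide; open, the fingers measure 114 mm over their backs; the gripper's body (76 mm by 85 mm) begins 54 mm behind the grasp point. The pads swing forward as they close: fully open they stand 13 mm farther back than shut.
Start: joints at [-1.343, 0.326, -0.193, 1.052, 0, 1.437], TCP at [0.195, -0.514, 0.206] pointing down, gripper open.
Joint ranges: [-2.65, 2.65], [-0.97, 1.79], [-1.3, 1.35], [-1.93, 2.1], [-1.47, 1.37], [-3.14, 3.14]. Speed limits (rad/s): [2.57, 2.57, 3.14, 3.14, 3.14, 3.14].

INTERFACE

Orientations are given as a unit quaternion [w, x, y, z].
In Python, from cell import bot gives the robot as it stands. Calls block until the motion is done:
- bot.move_pose(position, orientation): joint-space move of the TCP to a pose.
- bot.move_linear(position, speed=0.15, rotation=None, until_force=None): straight line of the TCP; rotation=None keeps the orientation; speed is the mean speed in m/s. With until_force (N) it stops when the force on the tool has changed by that much, and returns True; else False.
- bot.goto_joints(angles): joint-space move.
- bot.set_gripper(opening, grasp_force=None): opening from 0.0 (shut) to 1.0 (fully open); grasp_force is the grip in N (None keeps the last); returns when the fingers have stopped.
- bot.wait(seconds).
- bot.solve_ik(position, orientation): joint angles nearest the present ones, or None.
- bot.camera(name): name is "side" or "top" or "wrist"; returns the picture (384x512x3 uint8, red, green, blue); there is no depth.
- bot.calibration(name): a dict with "mtx" (3x3 intrinsics, pixels), "extrinsics" (4x4, takes a point from world to camera coordinates); the wrist camera has in their place "hand_eye" (4x4, takes a point from camera to tool coordinates, whose origin is the TCP and whose axes are the tool frame's). Camera axes: x right, y down, z forward; pixel columns grow to the right and rows downward; lengths in m; the calibration is good to about 2 mm. A picture is of the moment at which its call begins: read the wrist's pose just before it. calibration takes no time and is no camera call.
A pose or a line that the arm cannot do raises bot.PlanningError and nothing moves.
- bot.close_job(): hands the job in, once; it reports no verdict.
Trained networks look in the newest picture that a camera, given by its name, has taken for a name from the list of things; names that differ only in an ending like _2 or _b are one class to them, and where a whole thing is asked for, a point or a joint stands for the part that bears it (a point fixed in the world has none). Each returns a list of dicts, best first, with "confidence" (0 to 1); they miss things now and then, are a little off and sometimes report something else, mostly with a low value. They report only what shows in the picture. A call takes as long as a camera call. They do not tell look-alikes from the thing itself.
- bot.search_frame(camera, thing): "bbox" ([left, top, width, height] in pixels, round what is visible of it).
Readings, each from a call of its own:
- bot.read_clock(): time.
- bot.read_joint_positions(): joint angles.
- bot.read_joint_vel(): joint speeds.
- bot.read_joint_efforts(): joint torques, N m.
- bot.read_position(): TCP position.
- bot.read_tool_rot(): TCP orientation.
- bot.read_ft_force(): force on the tool from outside, world axes, zero at the start.
- bot.read_moment(): the same for the moment, N m.
- bot.read_gripper_width(): opening from 0.0 (shut) to 1.0 (fully open).
Only numpy, scipy, OpenCV 4.12 (cv2) and the standard library are available. Lean on these libraries where they do the work, as an engineer would, in place of code of your own. Each camera call takes 0.05 s, during which the arm holds its last target. There are 200 camera calls.

## Working session

There is one attempt and no reset: what is moved stays moved. The work goes in short steps, each a Python script; the robot and the scene stay as the last script left them, time stands still between calls to the robot, and variables do not carry over. Pictures are saved under pics/ and viewed, about 8 in all and at most 12, crops included, and the job is handed in when it is done.

```bash
ls; mkdir -p pics; python3 - <<'E'
from cell import bot
import cv2,numpy as np
ims=[]
for c in("top","side"):
    im=bot.camera(c); cv2.imwrite(f"pics/{c}0.png",im[:,:,::-1])
    for t in("fixture","flap","rib","lip_edge","press_spot","solder_spool","hook_clip","screwdriver","flux_jar"):
        try: print(c,t,[(np.round(d["bbox"]).tolist(),round(d["confidence"],2)) for d in bot.search_frame(c,t)])
        except Exception as e: print(c,t,e)
    k=bot.calibration(c); print(k["mtx"].round(1).tolist(),k["extrinsics"].round(3).tolist())
print(bot.read_clock(),bot.read_tool_rot())
E
```

```text
pics
top fixture [([238.0, 133.0, 67.0, 82.0], 0.7), ([227.0, 226.0, 58.0, 83.0], 0.63), ([329.0, 84.0, 76.0, 78.0], 0.57)]
top flap [([247.0, 166.0, 45.0, 35.0], 0.85), ([342.0, 97.0, 54.0, 52.0], 0.84)]
top rib [([340.0, 95.0, 55.0, 55.0], 0.73), ([245.0, 166.0, 44.0, 34.0], 0.65), ([234.0, 240.0, 46.0, 58.0], 0.55), ([238.0, 133.0, 68.0, 82.0], 0.39)]
top lip_edge [([225.0, 227.0, 62.0, 83.0], 0.97), ([329.0, 84.0, 78.0, 78.0], 0.76), ([236.0, 129.0, 68.0, 80.0], 0.7), ([244.0, 164.0, 47.0, 40.0], 0.7)]
top press_spot [([236.0, 240.0, 44.0, 62.0], 0.96), ([344.0, 95.0, 50.0, 56.0], 0.91), ([251.0, 165.0, 40.0, 35.0], 0.9)]
top solder_spool [([300.0, 179.0, 26.0, 22.0], 0.88), ([221.0, 130.0, 14.0, 23.0], 0.56)]
top hook_clip [([246.0, 168.0, 44.0, 33.0], 0.74), ([173.0, 131.0, 27.0, 40.0], 0.5)]
top screwdriver [([344.0, 184.0, 10.0, 61.0], 0.79), ([243.0, 162.0, 49.0, 42.0], 0.22)]
top flux_jar [([220.0, 132.0, 17.0, 22.0], 0.82)]
[[360.4, 0.0, 253.1], [0.0, 360.4, 193.8], [0.0, 0.0, 1.0]] [[0.016, -0.999, 0.041, 0.013], [-0.983, -0.023, -0.18, 0.53], [0.181, -0.037, -0.983, 0.79
[... 415 characters left out ...]
, 83.0, 92.0], 0.95), ([332.0, 274.0, 111.0, 88.0], 0.58)]
side press_spot [([341.0, 278.0, 83.0, 60.0], 0.91), ([263.0, 168.0, 19.0, 61.0], 0.74), ([157.0, 202.0, 57.0, 28.0], 0.57)]
side solder_spool [([265.0, 244.0, 26.0, 33.0], 0.84), ([249.0, 166.0, 87.0, 90.0], 0.47)]
side hook_clip [([285.0, 163.0, 32.0, 10.0], 0.75), ([262.0, 167.0, 22.0, 60.0], 0.17)]
side screwdriver [([214.0, 294.0, 86.0, 13.0], 0.72)]
side flux_jar [([308.0, 173.0, 18.0, 29.0], 0.94)]
[[497.6, 0.0, 265.6], [0.0, 497.6, 191.6], [0.0, 0.0, 1.0]] [[0.997, -0.082, -0.007, -0.527], [-0.058, -0.64, -0.766, 0.108], [0.058, 0.764, -0.643, 1.086], [0.0, 0.0, 0.0, 1.0]]
1.0 [ 0.58181432 -0.58179536  0.40187939 -0.40186964]
```

View images.

```bash
python3 - <<'E'
import cv2,numpy as np
a=cv2.imread("pics/top0.png")[60:330,150:430];b=cv2.imread("pics/side0.png")[140:380,130:450]
a=cv2.resize(a,None,fx=2,fy=2,interpolation=2)[:, :];b=cv2.resize(b,None,fx=2.4,fy=2.4,interpolation=2)
cv2.imwrite("pics/a.png",a);cv2.imwrite("pics/b.png",b)
E
```

```text
(no output)
```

View pics/a.png

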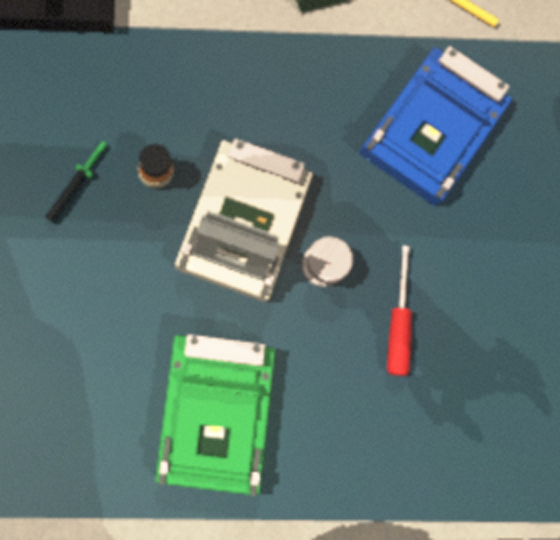

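View pics/b.png

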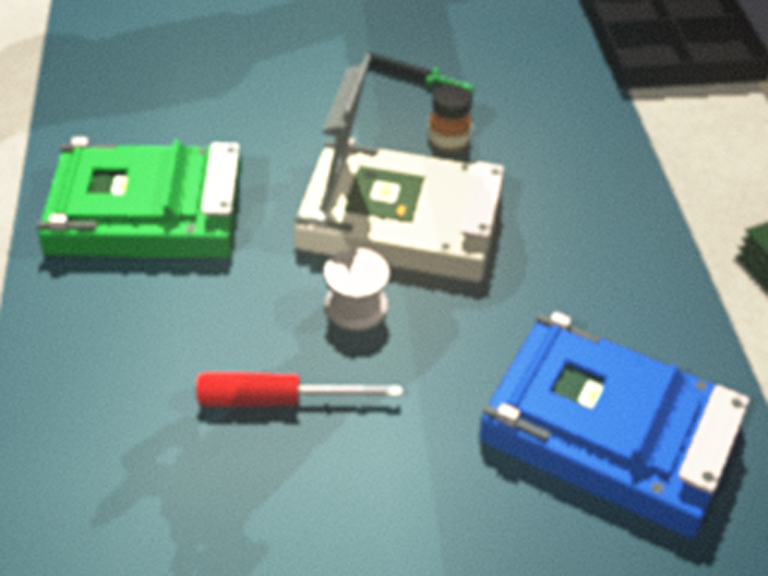

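Candidates: white fixture (top pixel ~(273,169)), green look-alike (~(258,268)), blue look-alike (~(368,123)). The white one, with the grey flap standing and the lip on the far side, is meant. Next I fit its pose from the corners in both views.

```bash
cat > h.py <<'E'
from cell import bot
import numpy as np,cv2
from scipy.optimize import least_squares
from scipy.spatial.transform import Rotation as R
def proj(c,P):
    k=bot.calibration(c); p=np.c_[P,np.ones(len(P))]@np.array(k["extrinsics"]).T
    q=p[:,:3]@np.array(k["mtx"]).T; return q[:,:2]/q[:,2:]
def fx(v,P):
    c,s=np.cos(v[2]),np.sin(v[2]); P=np.atleast_2d(np.array(P,float))
    return np.c_[v[0]+c*P[:,0]-s*P[:,1],v[1]+s*P[:,0]+c*P[:,1],P[:,2]]
def flap(th,s,pts): # flap pts (x,y,z about pin)->fixture
    pts=np.atleast_2d(np.array(pts,float));c,n=np.cos(th),np.sin(th)
    return np.c_[-.066+s+c*pts[:,0]-n*pts[:,2],pts[:,1],.036+n*pts[:,0]+c*pts[:,2]]
E
python3 - <<'E'
from h import *
C=np.array([[.085,.06,.03],[.085,-.06,.03],[-.085,-.06,.03],[-.085,.06,.03]])
T=np.array([[228,140],[313,172],[268,298],[178,263]])/2+[150,60]
S=np.array([[503,165],[490,240],[297,222],[325,145]])/2.4+[130,140]
for ob in(("top",),("side",),("top","side")):
    f=lambda v:np.concatenate([(proj(c,fx(v,C))-{"top":T,"side":S}[c]).ravel() for c in ob])
    r=least_squares(f,[.5,-.03,-.3],loss="soft_l1"); print(ob,r.x.round(4),f(r.x).round(1))
v=r.x;np.save("v.npy",v)
for th in(1.35,1.55,1.75):
    E=flap(th,.002,[[.12,.04,.0025],[.12,-.04,.0025]])
    print(th,((proj("side",fx(v,E))-[130,140])*2.4).round(),((proj("top",fx(v,E))-[150,60])*2).round())
for c,n in(("top",2),("side",2.4)):
    im=cv2.imread(f"pics/{c}0.png");im=cv2.resize(im,None,fx=4,fy=4)
    L=lambda P,col:cv2.polylines(im,[(proj(c,fx(v,P))*4).astype(np.int32)],True,col,1)
    L(C,(0,0,255));
    for th,col in((1.35,(255,0,0)),(1.55,(0,255,0)),(1.75,(255,0,255))):
        L(flap(th,.002,[[0,.044,.0025],[.12,.044,.0025],[.12,-.044,.0025],[0,-.044,.0025]]),col)
    q=(proj(c,fx(v,[[0,0,.05]]))[0]*4).astype(int); cv2.imwrite(f"pics/{c}ov.png",im[max(0,q[1]-200):q[1]+200,q[0]-200:q[0]+200])
cv2.imwrite("pics/ov.png",np.hstack([cv2.imread("pics/topov.png")[:400],cv2.imread("pics/sideov.png")[:400]]))
k=bot.calibration("wrist");print(np.round(k["hand_eye"],3).tolist(),k["mtx"])
E
```

```text
('top',) [ 0.5965 -0.0268 -0.3502] [-1.  -1.   1.7  0.2  0.7  0.5 -1.   0. ]
('side',) [ 0.5986 -0.0173 -0.2879] [-0.1 -1.9 -0.1  4.8  0.2  0.8  0.1 -3.2]
('top', 'side') [ 0.5971 -0.0239 -0.3165] [-3.6 -0.9 -0.3 -1.2  0.9 -0.1 -1.4  0.9  0.4  1.  -1.2  7.9 -0.8  2.1
  0.6 -1.9]
1.35 [[370.  55.]
 [350. 112.]] [[208. 209.]
 [280. 235.]]
1.55 [[344.  49.]
 [322. 106.]] [[200. 230.]
 [273. 255.]]
1.75 [[317.  48.]
 [294. 104.]] [[192. 252.]
 [266. 277.]]
[[1.0, 0.001, 0.0, -0.0], [0.0, -0.315, 0.949, -0.169], [0.001, -0.949, -0.315, 0.081], [0.0, 0.0, 0.0, 1.0]] [[282.12071631   0.         254.26120106]
 [  0.         282.12071631 192.42747239]
 [  0.           0.           1.        ]]
```

View pics/ov.png

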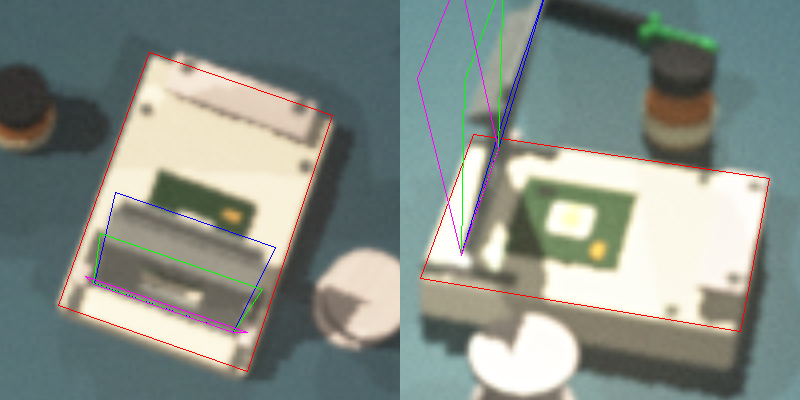

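Both views agree to about a centimetre, with the flap at about 1.35 to 1.4 rad. I'll take one closer wrist look to refine this, and check IK for the tilted push poses.

```bash
cat >> h.py <<'E'
def rot(yaw,b,sg):
    f=np.array([np.cos(yaw),np.sin(yaw),0]);u=np.array([0,0,1.])
    y=np.sin(b)*f-np.cos(b)*u; z=sg*(np.cos(b)*f+np.sin(b)*u); x=np.cross(y,z)
    q=R.from_matrix(np.c_[x,y,z]).as_quat(); return [q[3],q[0],q[1],q[2]]
def wproj(pose,P):
    k=bot.calibration("wrist"); p,q=pose
    Tt=np.eye(4);Tt[:3,:3]=R.from_quat([q[1],q[2],q[3],q[0]]).as_matrix();Tt[:3,3]=p
    E=np.linalg.inv(Tt@np.array(k["hand_eye"])); c=np.c_[P,np.ones(len(P))]@E.T
    w=c[:,:3]@np.array(k["mtx"]).T; return w[:,:2]/w[:,2:]
def tcp(v,th,s,r,b,gap): # TCP pose with tip at flap radius r
    a=th-b; return fx(v,flap(th,s,[[r,0,.0025+.011*abs(np.sin(a))+gap]]))[0]
E
python3 - <<'E'
from h import *
v=np.load("v.npy");v[2]=-.33
for sg in(1,-1):
  for th,g in((1.4,.06),(1.4,0),(1.,0),(.5,0),(0,0)):
    b=.6*th; j=bot.solve_ik(tcp(v,th,.002,.07,b,g),rot(v[2],b,sg)); print(sg,th,None if j is None else np.round(j,2))
bot.set_gripper(0.)
for sg in (1,-1):
  try:
    bot.move_pose(fx(v,[[-.09,0,.27]])[0] if sg>0 else fx(v,[[.03,0,.32]])[0],rot(v[2],0.,sg)); print("ok",sg);break
  except bot.PlanningError as e: print(e)
p,q=bot.read_position(),bot.read_tool_rot();im=bot.camera("wrist")
cv2.imwrite("pics/w0.png",im[:,:,::-1]);np.save("wp.npy",np.r_[p,q])
print(bot.read_clock())
im=cv2.resize(im[:,:,::-1].copy(),None,fx=1.5,fy=1.5)
C=np.array([[.085,.06,.03],[.085,-.06,.03],[-.085,-.06,.03],[-.085,.06,.03]])
d=lambda P,c:cv2.polylines(im,[(wproj((p,q),fx(v,P))*1.5).astype(np.int32)],True,c,1)
d(C,(0,0,255));d(flap(1.38,.002,[[0,.044,.0025],[.12,.044,.0025],[.12,-.044,.0025],[0,-.044,.0025]]),(255,0,0))
cv2.imwrite("pics/w0o.png",im)
E
```

```text
1 1.4 None
1 1.4 [ 0.    0.25 -1.26 -0.75 -0.25 -2.91]
1 1.0 [-0.07  0.2  -0.97 -0.18 -0.15 -2.92]
1 0.5 [-0.13  0.35 -0.61  0.32 -0.06 -2.95]
1 0 [-0.17  0.58 -0.26  0.74  0.   -2.98]
-1 1.4 None
-1 1.4 [ 0.    0.25 -1.26 -0.75 -0.25  0.23]
-1 1.0 [-0.07  0.2  -0.97 -0.18 -0.15  0.22]
-1 0.5 [-0.13  0.35 -0.61  0.32 -0.06  0.19]
-1 0 [-0.17  0.58 -0.26  0.74  0.    0.16]
ok 1
5.45
```

View pics/w0o.png

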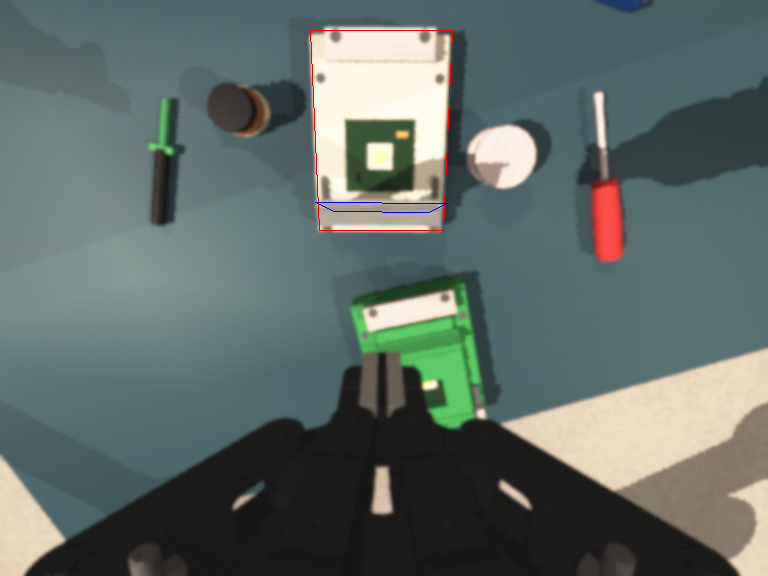

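The overlay matches to about 2 mm: white fixture corners at (311,31), (452,31), (319,231) and (443,231), with the flap edge-on at row ~210. The spool, jar, hook and screwdriver are well to the sides. Folding now.

```bash
python3 - <<'E'
from h import *
v=np.load("v.npy");v[2]=-.33;np.save("v.npy",v)
B=lambda th:min(.4*th,.55)
Rr=lambda th:.072-.010*min(th/1.4,1)
def go(th,g,sp=.12,**k):
    b=B(th);return bot.move_linear(tcp(v,th,.002,Rr(th),b,g),speed=sp,rotation=rot(v[2],b,1),**k)
bot.move_pose(tcp(v,1.5,.002,.062,.55,.035),rot(v[2],.55,1)); print(bot.read_clock())
for th in(1.45,1.25,1.05,.85,.65,.45,.3,.18,.1):
    go(th,0); print(th,bot.read_ft_force().round(1) if hasattr(bot.read_ft_force(),'round') else bot.read_ft_force())
print(bot.read_clock(),bot.read_position())
im=bot.camera("side");cv2.imwrite("pics/s1.png",cv2.resize(im[130:290,210:370,::-1],None,fx=3.5,fy=3.5,interpolation=2))
E
```

```text
6.6167
1.45 [-0.8  0.1  0.6]
1.25 [-0.3 -0.  -0.5]
1.05 [-0.2  0.  -0.7]
0.85 [0.3 1.1 0.3]
0.65 [-0.4  0.4 -0. ]
0.45 [-3.4  1.1 -2.8]
0.3 [-3.2  1.7 -2.1]
0.18 [-0.5 -0.   0. ]
0.1 [-0.1  0.1  1. ]
9.1833 [ 0.60447012 -0.02636192  0.04719141]
```

View pics/s1.png

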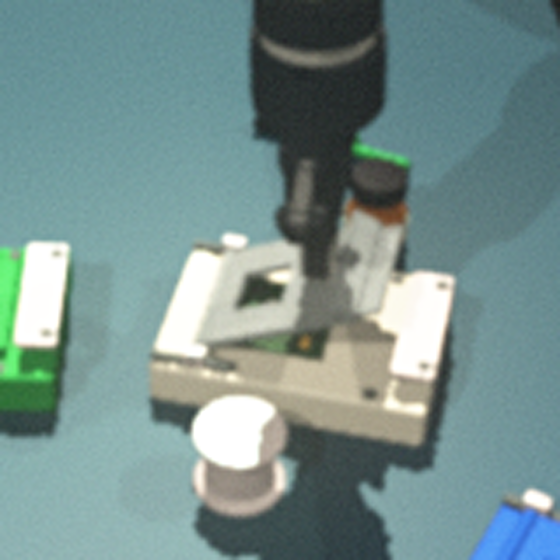

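```bash
python3 - <<'E'
from h import *
v=np.load("v.npy")
im=bot.camera("side");im=cv2.resize(im[:,:,::-1].copy(),None,fx=5,fy=5,interpolation=2)
for th,c in((.1,(0,0,255)),(.25,(0,255,0)),(.4,(255,0,0))):
  cv2.polylines(im,[(proj("side",fx(v,flap(th,.002,[[0,.044,.0025],[.106,.044,.0025],[.106,-.044,.0025],[0,-.044,.0025]])))*5).astype(np.int32)],True,c,1)
cv2.polylines(im,[(proj("side",fx(v,[[.061,.045,.0455],[.061,-.045,.0455]]))*5).astype(np.int32)],True,(0,255,255),1)
cv2.polylines(im,[(proj("side",np.array([bot.read_position()]))*5).astype(np.int32)],True,(255,0,255),7)
cv2.imwrite("pics/s2.png",im[180*5-50:275*5,245*5:350*5+70]);print(bot.read_ft_force())
E
```

```text
[0.23444412 0.01229084 1.37342649]
```

View pics/s2.png

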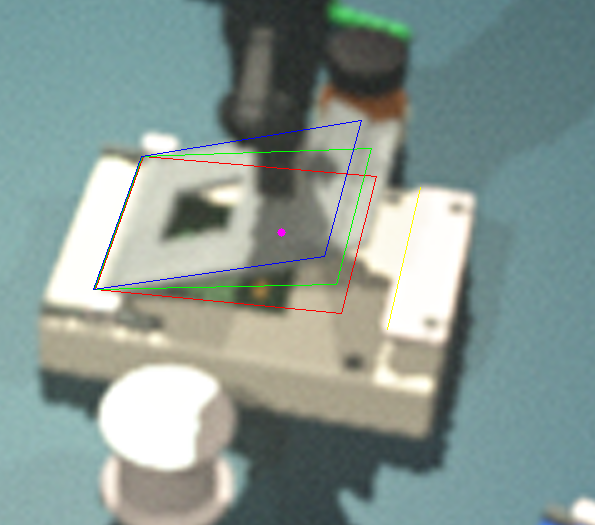

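```bash
python3 - <<'E'
from h import *
print(bot.read_gripper_width(),bot.read_position(),bot.read_tool_rot(),bot.read_clock())
p,q=bot.read_position(),bot.read_tool_rot();im=bot.camera("wrist")[:,:,::-1].copy()
im=cv2.resize(im,None,fx=1.5,fy=1.5)
cv2.circle(im,tuple((wproj((p,q),np.array([p]))[0]*1.5).astype(int)),4,(255,0,255),1)
cv2.imwrite("pics/w1.png",im)
E
```

```text
0.0013517762851700612 [ 0.60394654 -0.02621799  0.04711599] [-0.41986291  0.40213456 -0.56277126  0.58761505] 9.2833
```

View pics/w1.png

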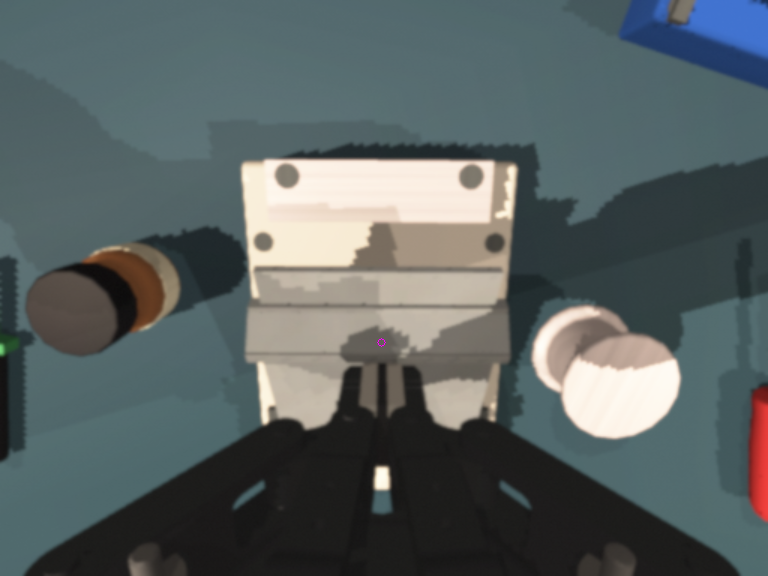

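```bash
python3 - <<'E'
from h import *
v=np.load("v.npy");p,q=bot.read_position(),bot.read_tool_rot()
P=[[.094,.044,.0145],[.094,-.044,.0145],[.106,.044,.0025],[.106,-.044,.0025],[.12,.04,.0025],[.12,-.04,.0025]]
O=np.array([[245,358],[510,358],[248,305],[508,305],[255,268],[503,268]])/1.5
f=lambda u:(wproj((p,q),fx(v,flap(u[0],u[1],P)))-O).ravel()
for t in(.05,.4,.7):
    r=least_squares(f,[t,.002]);print(r.x.round(4),r.fun.round(1))
L=[[.061,.045,.0455],[.061,-.045,.0455],[.085,.06,.03],[.085,-.06,.03]]
print((wproj((p,q),fx(v,L))*1.5).round(), (wproj((p,q),fx(v,flap(.1,.002,P)))*1.5).round())
E
```

```text
[0.4321 0.007 ] [ 3.8 -2.3  1.8 -2.1  2.6 -0.6  2.4 -0.5  0.5  2.4  3.2  2.6]
[0.4321 0.007 ] [ 3.8 -2.3  1.8 -2.1  2.6 -0.6  2.4 -0.5  0.5  2.4  3.2  2.6]
[0.4321 0.007 ] [ 3.8 -2.3  1.8 -2.1  2.6 -0.6  2.4 -0.5  0.5  2.4  3.2  2.6]
[[271. 218.]
 [492. 218.]
 [241. 157.]
 [522. 157.]] [[271. 306.]
 [493. 306.]
 [275. 267.]
 [489. 267.]
 [282. 234.]
 [482. 234.]]
```

The fit says the flap is still at about 0.43 rad. Side and wrist views agree that the real tips end about 18 mm short of my TCP assumption. The tips are on the bare strip and pressing lightly, so I'll press straight down with a force guard, drifting slightly back so the carriage isn't pushed.

```bash
python3 - <<'E'
from h import *
v=np.load("v.npy");f=np.array([np.cos(v[2]),np.sin(v[2]),0])
p=np.array(bot.read_position());t=p-.003*f;t[2]=.034
print(bot.move_linear(t,speed=.03,rotation=rot(v[2],0,1),until_force=9),bot.read_position(),bot.read_ft_force())
for z in np.arange(.030,.013,-.003):
    if bot.read_ft_force()[2]>7: break
    t[2]=z; print(z,bot.move_linear(t,speed=.03,until_force=7),bot.read_position(),bot.read_ft_force())
print(bot.read_clock())
p,q=bot.read_position(),bot.read_tool_rot();w=bot.camera("wrist");s=bot.camera("side")
a=cv2.resize(s[150:280,235:350,::-1],None,fx=3.4,fy=3.4,interpolation=2);b=cv2.resize(w[80:300,140:370,::-1],(460,440))
cv2.imwrite("pics/c1.png",np.hstack([cv2.resize(a,(390,440)),b]))
E
```

```text
False [ 0.60074618 -0.02518142  0.03350121] [-0.09009542  0.69278425  2.36580884]
0.03 False [ 0.60067638 -0.0251335   0.02976421] [ 0.20165451 -0.94050857  2.28964993]
0.027 False [ 0.6008597  -0.02519293  0.02685182] [-0.05861948  0.11138777  1.98549652]
0.024 False [ 0.60094603 -0.02521168  0.0238455 ] [ 0.14428995 -0.98843422  1.54137248]
0.021 False [ 0.60095819 -0.02519521  0.02083908] [1.35302733 0.26349036 2.43209325]
0.018000000000000002 False [ 0.60129002 -0.0252736   0.01908469] [-1.97855227 -0.64770582 10.98656305]
11.1833
```

View pics/c1.png

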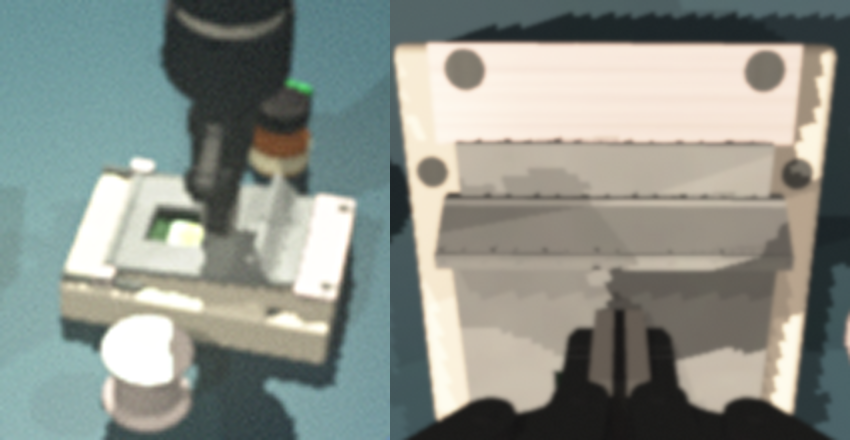

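```bash
python3 - <<'E'
from h import *
v=np.load("v.npy");p,q=bot.read_position(),bot.read_tool_rot()
g=lambda P:((wproj((p,q),fx(v,P))-[140,80])*2+[390,0]).round(1).tolist()
print("lip near/far",g([[.061,.045,.0455],[.061,-.045,.0455],[.085,.045,.0455]]),"blk",g([[.085,.06,.03],[.085,-.06,.03]]))
for s in(.002,.006,.010):print(s,g(flap(0,s,[[.092,.044,.0145],[.092,-.044,.0145],[.106,.044,.0025],[.106,-.044,.0025],[.12,.04,.0025],[.12,-.04,.0025]])))
E
```

```text
lip near/far [[441.3, 138.1], [797.1, 138.4], [431.5, 38.2]] blk [[393.4, 38.2], [845.1, 38.5]]
0.002 [[451.7, 266.5], [786.4, 266.8], [459.3, 202.7], [778.9, 203.0], [469.6, 152.4], [768.7, 152.6]]
0.006 [[450.3, 252.3], [787.8, 252.6], [458.0, 188.6], [780.2, 188.9], [468.4, 137.5], [769.9, 137.7]]
0.01 [[448.9, 237.9], [789.3, 238.2], [456.7, 174.3], [781.6, 174.6], [467.1, 122.3], [771.2, 122.6]]
```

The flap is flat (11 N at a hard stop) and the carriage is at about 3 mm by the rib and lip rows, so step 1 is met. Now I slide it towards the lip while keeping it pressed.

```bash
python3 - <<'E'
from h import *
v=np.load("v.npy");f=np.array([np.cos(v[2]),np.sin(v[2]),0])
p0=np.array(bot.read_position());p0[2]=.018
fxx=lambda:(np.array(bot.read_position())-[v[0],v[1],0])@f
print("x0",fxx())
x0=fxx()
for d in np.arange(.004,.0461,.003):
    t=p0+d*f; bot.move_linear(t,speed=.05); F=np.array(bot.read_ft_force())
    print(round(d,3),round(fxx(),4),"z",round(bot.read_position()[2],4),"fwd",round(F@f,1),"Fz",round(F[2],1))
    if F@f<-24 or F[2]>30: break
    if F[2]<5: p0[2]-=.0007
    if F[2]>16: p0[2]+=.0005
print(bot.read_clock())
E
```

```text
x0 0.00443306458268964
0.004 0.0053 z 0.019 fwd -9.1 Fz 19.0
0.007 0.0069 z 0.0191 fwd -12.1 Fz 19.7
0.01 0.0094 z 0.0193 fwd -12.0 Fz 17.4
0.013 0.0123 z 0.0195 fwd -11.1 Fz 15.9
0.016 0.0125 z 0.0194 fwd -18.0 Fz 22.3
0.019 0.0178 z 0.02 fwd -13.7 Fz 17.3
0.022 0.0216 z 0.0204 fwd -11.5 Fz 15.3
0.025 0.0239 z 0.0206 fwd -12.3 Fz 17.0
0.028 0.0276 z 0.0211 fwd -10.9 Fz 14.2
0.031 0.0275 z 0.0209 fwd -18.6 Fz 21.3
0.034 0.0282 z 0.021 fwd -22.5 Fz 24.5
0.037 0.0282 z 0.021 fwd -28.7 Fz 27.0
14.2833
```

```bash
python3 - <<'E'
from h import *
v=np.load("v.npy");p,q=bot.read_position(),bot.read_tool_rot();w=bot.camera("wrist");s=bot.camera("side")
a=cv2.resize(s[150:280,235:350,::-1],(390,440),interpolation=2);b=cv2.resize(w[80:300,140:370,::-1],(460,440))
cv2.imwrite("pics/c2.png",np.hstack([a,b]))
g=lambda P:((wproj((p,q),fx(v,P))-[140,80])*2+[390,0]).round(1).tolist()
print("lip",g([[.061,.045,.0455],[.061,-.045,.0455],[.085,.045,.0455]]))
for s in(.008,.012,.016):print(s,g(flap(0,s,[[.092,.044,.0145],[.106,.044,.0025],[.12,.04,.0025]])))
E
```

```text
lip [[452.7, 227.5], [788.0, 228.4], [443.6, 138.7]]
0.008 [[460.8, 325.5], [467.3, 261.6], [477.2, 215.6]]
0.012 [[459.4, 312.7], [466.1, 248.7], [476.0, 201.9]]
0.016 [[458.1, 299.6], [464.8, 235.6], [474.8, 188.0]]
```

View pics/c2.png

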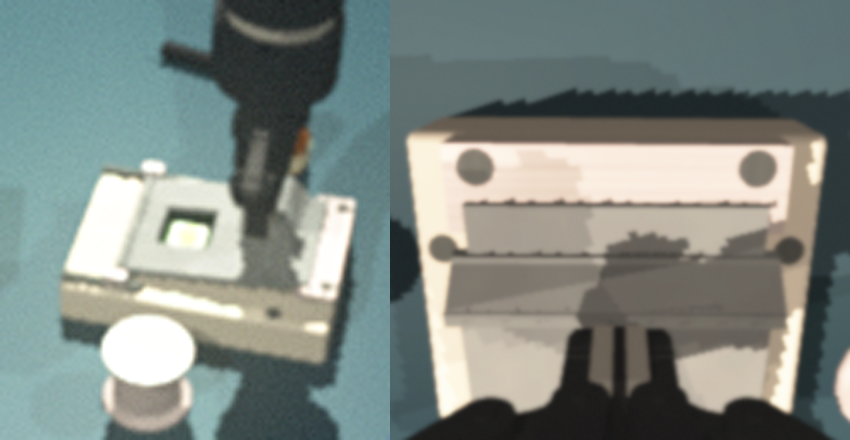

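This picture shows the tongue at rows 203–257 lying on top of the lip: the full tongue is visible and covers about 8 mm of the lip. So the carriage had crept forward in the fold, and neither judged step is met yet. I'll press harder on the strip and drag the flap back by friction until the tongue drops off the lip's edge. Fz should fall and z should drop by about 5 mm.

```bash
cat > drag.py <<'E'
from h import *
v=np.load("v.npy");f=np.array([np.cos(v[2]),np.sin(v[2]),0]);l=np.array([-f[1],f[0],0])
def st():
    P=np.array(bot.read_position());F=np.array(bot.read_ft_force());return (P-[v[0],v[1],0])@f,P[2],F@f,F[2]
lat=(np.array(bot.read_position())-[v[0],v[1],0])@l
def to(x,z,sp=.06): bot.move_linear(np.array([v[0],v[1],0])+x*f+lat*l+[0,0,z],speed=sp,rotation=rot(v[2],0,1))
E
python3 - <<'E'
from drag import *
x,z,_,_=st(); cx=x;cz=z-.003
for i in range(9):
    to(cx,cz);a=st();print(np.round([cx,cz],4),np.round(a,4))
    if a[1]<.0165:print("dropped");break
    if a[3]<28:cz-=.0018
    elif a[3]>40:cz+=.001
    if i>=1: cx-=.003
print(bot.read_clock())
p,q=bot.read_position(),bot.read_tool_rot();w=bot.camera("wrist");s=bot.camera("side")
a=cv2.resize(s[150:280,235:350,::-1],(390,440),interpolation=2);b=cv2.resize(w[80:300,140:370,::-1],(460,440))
cv2.imwrite("pics/c3.png",np.hstack([a,b]))
g=lambda P:((wproj((p,q),fx(v,P))-[140,80])*2+[390,0]).round(1).tolist()
print("lip",g([[.061,.045,.0455],[.061,-.045,.0455],[.085,.045,.0455]]))
E
```

```text
[0.0281 0.018 ] [ 2.85000e-02  2.09000e-02 -5.50750e+00  2.20516e+01]
[0.0281 0.0162] [ 2.86000e-02  2.07000e-02 -1.00322e+01  3.43952e+01]
[0.0251 0.0162] [ 2.86000e-02  2.08000e-02 -3.44260e+00  2.61408e+01]
[0.0221 0.0144] [2.8700e-02 2.0700e-02 8.5890e-01 3.0637e+01]
[0.0191 0.0144] [2.79000e-02 2.07000e-02 6.13910e+00 2.55921e+01]
[0.0161 0.0126] [2.81000e-02 2.06000e-02 7.58640e+00 2.95676e+01]
[0.0131 0.0126] [2.57000e-02 2.04000e-02 1.03866e+01 2.69717e+01]
[0.0101 0.0108] [2.58000e-02 2.03000e-02 1.26023e+01 3.13006e+01]
[0.0071 0.0108] [2.28000e-02 2.01000e-02 1.36178e+01 3.09830e+01]
16.7667
lip [[453.0, 203.1], [790.8, 203.1], [445.0, 111.7]]
```

View pics/c3.png

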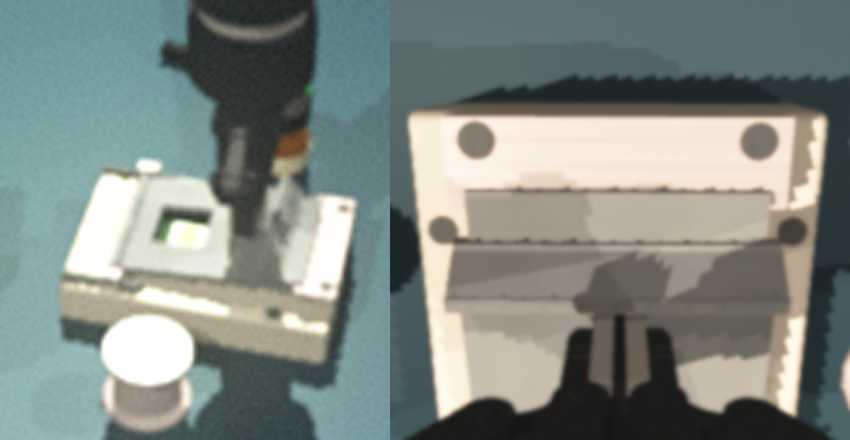

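The drag works: the tongue's overlap on the lip is down from about 8 mm to about 5 mm (tongue edge row 190, lip edge row ~208). Continuing until it drops off.

```bash
python3 - <<'E'
from drag import *
cx,cz=.0071,.0100
for i in range(14):
    cx-=.002
    to(cx,cz);a=st();print(np.round([cx,cz],4),np.round(a,4).tolist())
    if a[1]<.0165:print("dropped");break
    if a[3]<29:cz-=.001
    elif a[3]>36:cz+=.001
print(bot.read_clock())
p,q=bot.read_position(),bot.read_tool_rot();w=bot.camera("wrist");s=bot.camera("side")
a=cv2.resize(s[150:280,235:350,::-1],(390,440),interpolation=2);b=cv2.resize(w[80:300,140:370,::-1],(460,440))
cv2.imwrite("pics/c4.png",np.hstack([a,b]))
g=lambda P:((wproj((p,q),fx(v,P))-[140,80])*2+[390,0]).round(1).tolist()
print("lip",g([[.061,.045,.0455],[.061,-.045,.0455],[.085,.045,.0455]]))
E
```

```text
[0.0051 0.01  ] [0.0225, 0.0201, 15.7304, 31.3061]
[0.0031 0.01  ] [0.0201, 0.0199, 14.5226, 32.9979]
[0.0011 0.01  ] [0.0055, 0.013, 1.5162, 2.9946]
dropped
17.6167
lip [[439.0, 145.3], [808.0, 145.5], [428.8, 42.0]]
```

View pics/c4.png

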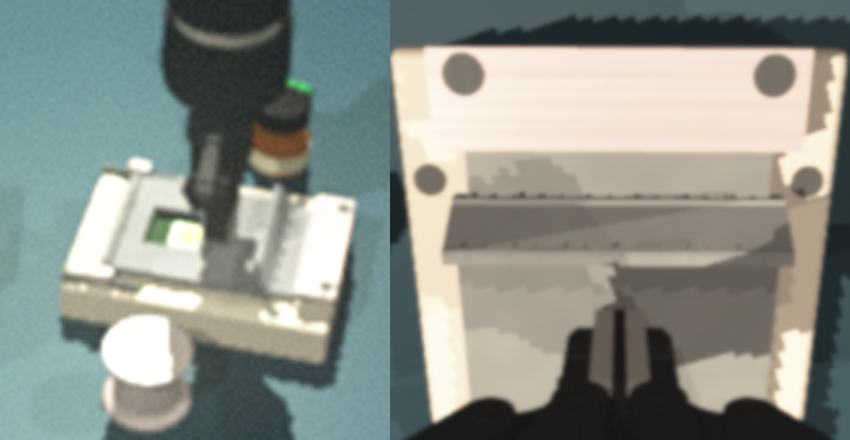

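It dropped: z fell 7 mm, and the tongue (rows 150–197) now meets the lip edge from below, in shadow. Next I press it flat and then slide forward at moderate pressure.

```bash
python3 - <<'E'
from drag import *
cx=st()[0];cz=.012
for i in range(6):
    to(cx,cz,.03);a=st();print(np.round([cx,cz],4),np.round(a,4).tolist())
    if a[3]>9:break
    cz-=.0008
bot.wait(.2)
for i in range(24):
    cx+=.003
    to(cx,cz);a=st();print(np.round([cx,cz],4),np.round(a,4).tolist())
    if a[2]<-26 or a[3]>32: break
    if a[3]<8:cz-=.0007
    elif a[3]>14:cz+=.0007
bot.wait(.2)
print(bot.read_clock())
p,q=bot.read_position(),bot.read_tool_rot();w=bot.camera("wrist");s=bot.camera("side")
a=cv2.resize(s[150:280,235:350,::-1],(390,440),interpolation=2);b=cv2.resize(w[80:300,140:370,::-1],(460,440))
cv2.imwrite("pics/c5.png",np.hstack([a,b]))
g=lambda P:((wproj((p,q),fx(v,P))-[140,80])*2+[390,0]).round(1).tolist()
print("lip",g([[.061,.045,.0455],[.061,-.045,.0455],[.085,.045,.0455]]))
for s in(.012,.016):print(s,g(flap(0,s,[[.092,.044,.0145],[.106,.044,.0025],[.12,.04,.0025]])))
E
```

```text
[0.0044 0.012 ] [0.0045, 0.0125, 0.0829, 10.5514]
[0.0074 0.012 ] [0.0057, 0.0123, -4.3276, 13.1889]
[0.0104 0.012 ] [0.0083, 0.0123, -5.5198, 14.0294]
[0.0134 0.0127] [0.0105, 0.0124, -5.3183, 11.241]
[0.0164 0.0127] [0.0135, 0.0124, -4.5868, 11.0749]
[0.0194 0.0127] [0.0152, 0.0122, -8.0728, 13.3801]
[0.0224 0.0127] [0.0177, 0.0122, -8.6787, 14.708]
[0.0254 0.0134] [0.0222, 0.0125, -3.2005, 7.7098]
[0.0284 0.0127] [0.0239, 0.0121, -7.8784, 13.7028]
[0.0314 0.0127] [0.0268, 0.0121, -8.4138, 13.0074]
[0.0344 0.0127] [0.0298, 0.0121, -8.0292, 13.4712]
[0.0374 0.0127] [0.03, 0.0117, -14.361, 17.6814]
[0.0404 0.0134] [0.03, 0.0116, -19.641, 18.5787]
[0.0434 0.0141] [0.0299, 0.0115, -23.8175, 19.2718]
[0.0464 0.0148] [0.0298, 0.0113, -29.6455, 21.7717]
21.8917
lip [[446.6, 247.8], [802.2, 248.8], [436.4, 154.7]]
0.012 [[454.0, 337.5], [461.1, 268.8], [471.5, 220.0]]
0.016 [[452.5, 323.9], [459.7, 255.1], [470.1, 205.4]]
```

View pics/c5.png

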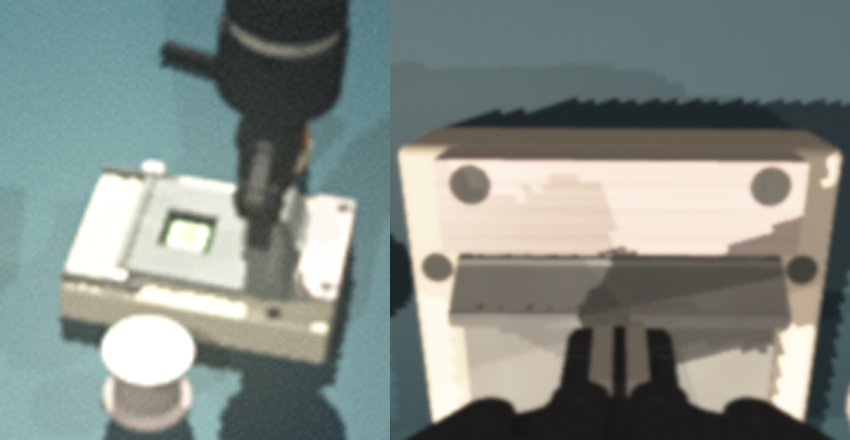

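The whole lip is now visible (rows 160–253), the tongue is hidden under it and the rib ramp meets the lip edge, so the flap is home against the stop. Letting go: unload sideways, then go straight up.

```bash
python3 - <<'E'
from drag import *
x,z,_,_=st()
to(x,z+.001,.1);print(st());to(x-.001,z+.004,.05);to(x-.003,z+.03,.1);print(np.round(st(),3));to(x-.05,.16,.2)
print(bot.read_clock())
p,q=bot.read_position(),bot.read_tool_rot();w=bot.camera("wrist");s=bot.camera("side")
a=cv2.resize(s[150:280,235:350,::-1],(390,440),interpolation=2);b=cv2.resize(w[:250,120:390,::-1],(460,440))
cv2.imwrite("pics/c6.png",np.hstack([a,b]))
E
```

```text
(np.float64(0.027698432034616152), np.float64(0.012317094849725756), np.float64(-2.5627736237626753), np.float64(10.260197989445045))
[0.027 0.042 0.204 0.065]
23.7583
```

The viewer limit is reached, so I'll check by numbers. The tip moved back 2 mm with some pressure still on, which could have dragged the carriage slightly. I'll check the flap is still down, then nudge the rib forward to the stop with no downward pressure.

```bash
python3 - <<'E'
from drag import *
print([(np.round(d["bbox"]).tolist(),round(d["confidence"],2)) for d in bot.search_frame("side","flap")])
E0=flap(.03,.016,[[0,.044,.0025],[.106,.044,.0025],[.106,-.044,.0025],[0,-.044,.0025]])
q=proj("side",fx(v,E0));print("expect",np.r_[q.min(0),np.ptp(q,axis=0)].round())
to(.018,.05,.2)
b=bot.move_linear(np.array([v[0],v[1],0])+.018*f+lat*l+[0,0,.019],speed=.06,until_force=5);print("touch",b,np.round(st(),4))
if not b:
    cx=.022
    while cx<.05:
        to(cx,.019);a=st();print(round(cx,3),np.round(a,4).tolist())
        if a[2]<-20:break
        cx+=.004
    x=st()[0];to(x,.020,.1);to(x-.005,.022,.1);print(np.round(st(),4))
    to(x-.012,.05,.1);to(x-.05,.16,.2)
bot.camera("side")
print([(np.round(d["bbox"]).tolist(),round(d["confidence"],2)) for d in bot.search_frame("side","flap")])
for t in("solder_spool","flux_jar","screwdriver","hook_clip"):print(t,[np.round(d["bbox"]).tolist() for d in bot.search_frame("side",t)][:1])
print(bot.read_clock(),st())
E
```

```text
[([153.0, 196.0, 62.0, 37.0], 0.75), ([343.0, 279.0, 81.0, 54.0], 0.55)]
expect [270. 202.  56.  34.]
touch False [ 0.0179  0.0188 -0.0155  0.9578]
0.022 [0.0228, 0.0194, 0.5715, 0.7191]
0.026 [0.0264, 0.0191, 0.1176, 0.1562]
0.03 [0.0291, 0.0187, -2.7445, 1.6668]
0.034 [0.0299, 0.0175, -8.2662, 1.0484]
0.038 [0.03, 0.016, -14.1686, 0.4769]
0.042 [0.03, 0.0154, -21.4982, 5.7159]
[ 0.0266  0.0228 -0.1499 -0.2357]
[([343.0, 276.0, 84.0, 60.0], 0.86), ([154.0, 198.0, 62.0, 36.0], 0.62), ([271.0, 203.0, 57.0, 33.0], 0.61)]
solder_spool [[267.0, 244.0, 23.0, 30.0]]
flux_jar [[309.0, 173.0, 19.0, 30.0]]
screwdriver [[214.0, 295.0, 83.0, 16.0]]
hook_clip [[261.0, 199.0, 64.0, 35.0]]
28.8 (np.float64(-0.02040922642661041), np.float64(0.15882422152986067), np.float64(1.105057633560692), np.float64(0.5130920488521918))
```

Same end position as before (x = 0.030 at the stop). The flap box [271,203,57,33] matches the box expected when it is tucked, and nothing is in contact. Handing in.

```bash
python3 -c "
from cell import bot
bot.close_job();print(bot.read_clock())"
```

```text
the job is handed in; nothing more can be done
the job is handed in; nothing more can be done
```

I folded the flap, slid it home under the steel lip and handed the job in after about 29 s of the 38 s allowed. The handover gave no verdict.

**What went wrong on the way:** on the first try the carriage crept forward and the tongue came down on top of the lip. I dragged the flap back by friction on the bare strip until it dropped off. I then pressed it flat and pushed it to the stop by the rib, and nudged the rib to the stop once more without pressing down.

**Last checks:**
- **Tucked:** while the flap was still held down, the wrist picture showed the tongue fully hidden beneath the lip, at about 16 mm of travel. The final nudge stopped at the same place, x = 0.030 m.
- **Held by the lip:** after release, the network's flap box in the side view, [271,203,57,33], matched the tucked prediction, [270,202,56,34]. The arm was clear, with only about 1 N of sensor noise.
- **Loose parts:** the boxes for the spool, jar and screwdriver were unchanged to within about 3 px.

**Not confirmed:**
- The final hook clip report was wrong (it boxed the flap), so its position was not checked by number. Nothing went near the clip.
- The 12-picture limit kept me from viewing the flap after release.
- The real fingertips ended about 18 to 25 mm short of the TCP I had assumed. I never explained this and worked around it by touch.
- Carriage travel was not measured directly when the flap first lay flat. It was about 6 mm judging from the picture and from the tongue dropping off the lip, which is under the 9 mm limit.

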